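# Gauge a leaning bud vase's bore and fit the matching liner

## Robot

A 6-joint arm with a two-finger parallel gripper is mounted at the origin on the work surface. World frame = base frame: x ahead of the robot, y to its left, z up, the work surface at z = 0. Lengths are in m, angles in rad, forces in N, time in s.
With the tool pointing down it reaches from about 0.375 to 0.925 m from the base axis. Payload 5.7 kg.
Tool frame: the origin (TCP) lies midway between the tips of the shut fingers; the grasp point (between the pads) lies hold_point_z behind it (hold_point_z is the distance from the TCP to the grasp point, in m); z points along the fingers, y is the line along which they close (so a half turn about z gives the same grasp; the last joint's range is limited). The gripper opens to 85 mm and grips with 20 to 120 N. Pads are 22 mm wide; open, the fingers measure 114 mm over their backs; the gripper's body (76 mm by 85 mm) begins 54 mm behind the grasp point. The pads swing forward as they close: fully open they stand 13 mm farther back than shut.
Start: joints at [1.167, 0.359, 1.51, -0, 1.272, -0.115], TCP at [0.171, 0.575, 0.231] pointing down, gripper open.
Joint ranges: [-2.97, 2.97], [-1.01, 2.36], [0.21, 2.38], [-0.96, 4.11], [0.2, 2.71], [-2.98, 2.98]. Speed limits (rad/s): [2.39, 2.39, 3.14, 3.14, 3.14, 3.14].

## Interface

Orientations are given as a unit quaternion [w, x, y, z].
In Python, from rig import * gives the robot as it stands.
- The arm moves only by the shell command python3 -m pendant 'ROWS' [FORCE]. ROWS is text: rows parted by semicolons, each of 7 numbers parted by spaces: the opening, from -1 (shut) to 1 (fully open), then the shift along the tool's x, y, z in mm, then the turn, a rotation vector about the tool's x, y, z in degrees. In form: hand tx ty tz rx ry rz; .... A call has 1 to 8 rows; each row shifts and turns the commanded pose from where the row before left it, along the tool's axes as they then stand; what a row does not reach is not made up. A row lasts 1/12 s, in which the tool goes at most 41.7 mm and 7.16 degrees, less where a joint would pass 70% of its speed; a pose out of reach is approached as far as the arm can. A call with a gripper value outside its range is refused whole. The fingers move at their own pace and stop on an object; FORCE is the grip in N (left out, the last holds). Time passes only in rows, so rows that do not move let the fingers close. It gives the time, the measured TCP pose, the force, the opening and the grip force at its end, in the units of the state.
- sense(): the state, without advancing time (a new reading comes with each control period).
- capture(name): name is "side" or "top" or "wrist"; returns the picture (400x640x3 uint8, red, green, blue); there is no depth.
- camera_info(name): a dict with "fx", "fy", "cx", "cy" (pixels), "dist" ([k1, k2, p1, p2, k3] as OpenCV has them; the pictures are not rectified), "R" (3x3) and "t" (3): a world point X has camera coordinates R X + t; the wrist camera has in their place "tool_from_camera" (4x4, takes a point from camera to tool coordinates, whose origin is the TCP and whose axes are the flange's). Camera axes: x right, y down, z forward; pixel columns grow to the right and rows downward; lengths in m; the calibration is good to about 2 mm. A picture is of the moment at which its call begins: read the wrist's pose just before it. camera_info takes no time and is no camera call.
- sign_off(): hands the job in; it is judged then, once.
The state is a dict: "time": time; "qpos": joint angles; "dq": joint speeds; "joint_torque": joint torques, N m; "tcp_pos": TCP position; "orientation": TCP orientation; "force": force on the tool from outside, world axes, zero at the start; "moment": the same for the moment, N m; "width": finger opening in m; "grip_force": force on a finger pad.
Only numpy, scipy, OpenCV 4.12 (cv2) and the standard library are available. Lean on these libraries where they do the work, as an engineer would, in place of code of your own. Each camera call takes 0.05 s, during which the arm holds its last target. There are 200 camera calls.

## Task

Feel down the empty middle bore of the leaning oak bud vase with the depth rod to find how deep it was drilled, and stand the rod back in its blue pot. Then take from the rack the one aluminium liner of that length and slide it fully home in the bore, so that its rim ends flush with the wood. Leave the other two liners in the rack and do not disturb the glue bottle, the varnish jar or the round cutter.

Things in the scene. Friction and masses are not known exactly. Their poses are not given: they have to be found in the camera images.
- vase: Fixed oak bud vase: dark base board 180 x 220 x 16 mm and a brown block, 200 mm wide, 75 mm thick, that leans 35 degrees from upright towards its own -x (to the robot's left, give or take 25 degrees). Three round bores, 62 mm apart in a row along its y, enter its sloping end face square; the outer two are already lined (bright rims), the middle one is bare. Origin: centre of its underside, on a 3 mm cutting mat; z up.
- bore_mouth (a point): Centre of the empty middle bore's mouth, level with the sloping face (75 x 200 mm), 140 mm above the vase's underside. z points out of the bore along its axis, 35 degrees from vertical; y along the row of bores; x lies in the face. The bore is 26 mm wide, with a 2 mm chamfer and a flat blind bottom, 70, 90 or 110 mm deep: which one differs every time and shows only by gauging.
- pot: Fixed round blue stoneware pot that holds the depth rod, 64 mm outside and 54 mm inside diameter, 105 mm high, floor 8 mm thick. Origin: centre of its underside. Its yaw has no visible meaning; at the start the rod leans over the rim on the pot's -x side.
- rod_grip (a point): Centre of the red handle of the loose depth rod (195 mm long, 90 g): a steel rod, 8 mm thick and 130 mm long, with dark rings every 10 mm and a flat tip, then a handle 65 mm long and 18 mm thick. This point is 163 mm from the tip; z runs from the tip to the handle's end. It starts leaning in the pot, about 25 degrees from vertical, handle up.
- rod_tip (a point): Centre of the flat tip of the depth rod's steel end; same axes as rod_grip.
- rack: Fixed pale wooden rack, 260 x 66 x 32 mm, with three 25 mm holes in a row along its x, 85 mm apart, 20 mm deep, in which the liners stand. Origin: centre of its underside.
- liner_short_mid (a point): Centre (half-way up) of the shortest aluminium liner: a loose bright tube with closed foot (take it from outside), 22 mm outside diameter, 70 mm long, 50 g. z runs along it to its open rim. It starts upright in one of the rack's holes, foot 12 mm above the bench; which hole varies. In the bore it has 2 mm to spare all round and slides down by its own weight or a light push.
- liner_medium_mid (a point): Centre (half-way up) of the middle aluminium liner: a loose bright tube with closed foot (take it from outside), 22 mm outside diameter, 90 mm long, 50 g. z runs along it to its open rim. It starts upright in one of the rack's holes, foot 12 mm above the bench; which hole varies. In the bore it has 2 mm to spare all round and slides down by its own weight or a light push.
- liner_long_mid (a point): Centre (half-way up) of the longest aluminium liner: a loose bright tube with closed foot (take it from outside), 22 mm outside diameter, 110 mm long, 50 g. z runs along it to its open rim. It starts upright in one of the rack's holes, foot 12 mm above the bench; which hole varies. In the bore it has 2 mm to spare all round and slides down by its own weight or a light push.
- rod: The depth rod as a whole; origin at its tip, z towards the handle.
- glue: Bystander: loose white glue bottle with orange cap, 44 mm in diameter, 110 mm high. Origin: centre of its underside.
- varnish: Bystander: loose amber varnish jar with black lid, 52 mm in diameter, 65 mm high. Origin: centre of its underside.
- cutter: Bystander: loose thin steel ring cutter, 48 mm in diameter, 40 mm high. Origin: centre of its underside.

How it is judged:
By the outcome, as a careful person would: the job done as asked, in the order asked, and still so for the second after the job is handed in, with the robot touching nothing.
It also fails if it takes over 64 s, if anything falls off the work surface, if the arm or the gripper's body presses on something with over 40 N, if the wrist force passes 120 N, or if a joint passes its speed limit or range.

## Working session

There is one attempt and no reset: what is moved stays moved. The work goes in short steps, Python scripts to look and compute and a shell command to move; the robot and the scene stay as the last step left them, time stands still between calls to the robot, and variables do not carry over. Pictures are saved under pics/ and viewed, at most 10 in all, crops included, and the job is handed in when it is done.

```bash
mkdir -p pics; ls; python3 - <<'E'
from rig import *
import cv2,numpy as np
s=sense();print(s)
for n in("side","top","wrist"):
    im=capture(n);cv2.imwrite(f"pics/{n}0.png",im[:,:,::-1])
    print(n,camera_info(n))
E
```

```text
pics
{'time': 0.0, 'qpos': array([ 1.16693035e+00,  3.59523109e-01,  1.51144024e+00, -4.17585289e-06,
        1.27250858e+00, -1.15105867e-01]), 'dq': array([ 0.00314511, -0.00095913, -0.00135087, -0.0010548 ,  0.00090375,
        0.00082243]), 'joint_torque': array([-3.85314299e-03, -5.27620840e+01, -2.78617287e+01, -8.14962623e-04,
        1.32541332e-02, -2.09767632e-05]), 'tcp_pos': array([0.17059848, 0.57451849, 0.23043985]), 'orientation': array([-2.39166949e-04,  1.43878292e-01,  9.89594944e-01, -9.08690810e-04]), 'force': array([ 0.1369494 , -0.23867891, -0.01384378]), 'moment': array([0.03374028, 0.00457653, 0.00297765]), 'grip_force': 0.0, 'width': 0.08531293651883906}
side {'fx': 516.934380716852, 'fy': 516.934380716852, 'cx': 318.05106385068206, 'cy': 201.66868075980787, 'dist': array([-0.1142532,  0.       ,  0.       ,  0.       ,  0.       ]), 'R': array([[ 0.84582021, -0.53335767,  0.01085242],
       [-0.25994302, -0.42982226, -0.86468633],
       [ 0.4658517 ,  0.72854816, -0.50219495]]), 't': array([-0.44594642,  0.24840397,  0.95551825])}
top {'fx': 393.7109934169
[... 214 characters left out ...]
       [-0.99689207, -0.01104844, -0.07800082],
       [ 0.07794705,  0.00521773, -0.99694385]]), 't': array([0.02238107, 0.53419827, 1.17088152])}
wrist {'fx': 284.13915050943154, 'fy': 284.13915050943154, 'cx': 325.948710892542, 'cy': 201.15512318786034, 'dist': array([-0.00430517,  0.        ,  0.        ,  0.        ,  0.        ]), 'tool_from_camera': array([[ 4.42438143e-04, -9.59356275e-01, -2.82197344e-01,
         7.22447331e-02],
       [ 9.99999837e-01,  3.22877543e-04,  4.70179742e-04,
        -4.53879986e-04],
       [-3.59954701e-04, -2.82197506e-01,  9.59356262e-01,
        -1.42913796e-01],
       [ 0.00000000e+00,  0.00000000e+00,  0.00000000e+00,
         1.00000000e+00]])}
```

```bash
python3 -c "
import rig;print([k for k in dir(rig) if k[0]!='_']);print(getattr(rig,'hold_point_z',None))
import cv2
for n in('side','top'):
    im=cv2.imread(f'pics/{n}0.png');cv2.imwrite(f'pics/{n}0b.png',cv2.resize(im,(800,500),interpolation=cv2.INTER_CUBIC))"
```

```text
['PlanningError', 'camera_info', 'capture', 'hold_point_z', 'sense', 'sign_off']
0.0187
```

View pics/side0.png

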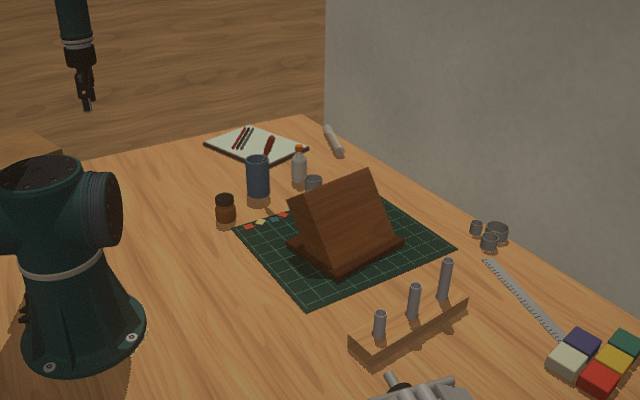

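View pics/top0.png

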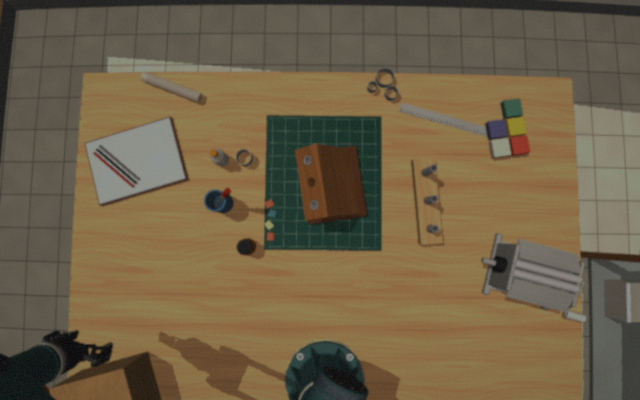

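```bash
python3 -c "
import cv2
im=cv2.imread('pics/top0.png')[135:275,190:390];cv2.imwrite('pics/tc.png',cv2.resize(im,None,fx=4,fy=4,interpolation=cv2.INTER_CUBIC))
im=cv2.imread('pics/side0.png')
import numpy as np
a=cv2.resize(im[125:235,205:335],None,fx=3,fy=3,interpolation=cv2.INTER_CUBIC)
b=cv2.resize(im[250:370,340:475],None,fx=3,fy=3,interpolation=cv2.INTER_CUBIC)
c=np.zeros((360,800,3),np.uint8);c[:330,:390]=a;c[:360,395:800]=b;cv2.imwrite('pics/sc.png',c)"
```

```text
(no output)
```

View pics/tc.png

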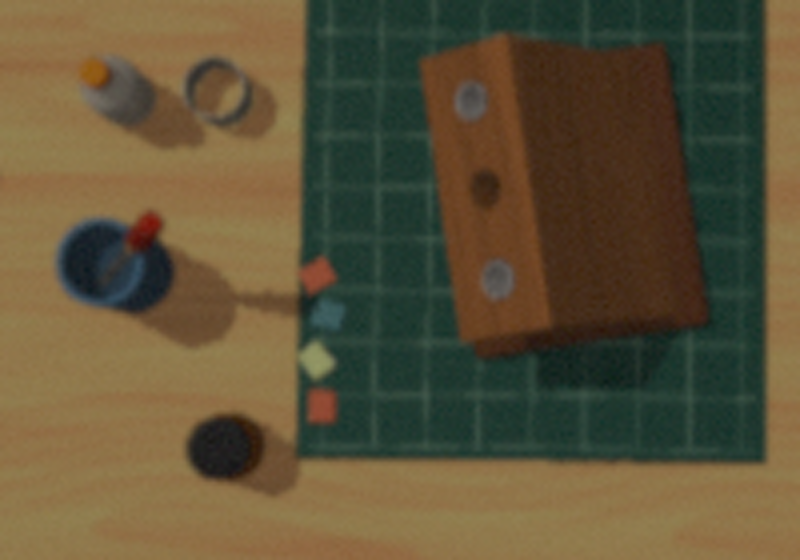

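View pics/sc.png

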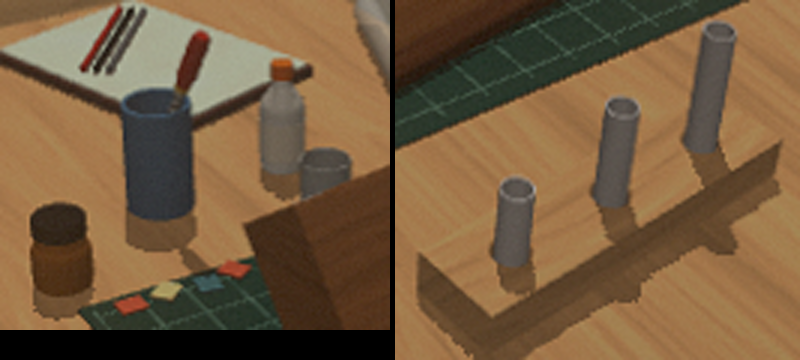

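```bash
cat > h.py <<'E'
from rig import *
import numpy as np, cv2
from scipy.spatial.transform import Rotation as Ro
def cam(n,pose=None):
    c=camera_info(n);K=np.array([[c['fx'],0,c['cx']],[0,c['fy'],c['cy']],[0,0,1]])
    if n=='wrist':
        s=pose; T=np.eye(4);T[:3,:3]=rot(s).as_matrix();T[:3,3]=s['tcp_pos']
        W=np.linalg.inv(T@c['tool_from_camera']);return K,c['dist'],W[:3,:3],W[:3,3]
    return K,c['dist'],np.array(c['R']),np.array(c['t'])
def rot(s): return Ro.from_quat(np.array(s['orientation'])[[1,2,3,0]])
def ray(n,px,pose=None):
    K,d,R,t=cam(n,pose);u=cv2.undistortPoints(np.array([[px]],float),K,d)[0,0]
    v=R.T@np.r_[u,1];return -R.T@t,v/np.linalg.norm(v)
def atz(n,px,z,pose=None):
    o,v=ray(n,px,pose);return o+v*(z-o[2])/v[2]
def proj(n,X,pose=None):
    K,d,R,t=cam(n,pose);return cv2.projectPoints(np.atleast_2d(X).astype(float),cv2.Rodrigues(R)[0],t,K,d)[0][:,0]
def tri(rays):
    A=sum(np.eye(3)-np.outer(v,v) for o,v in rays);b=sum((np.eye(3)-np.outer(v,v))@o for o,v in rays)
    X=np.linalg.solve(A,b);return X,[np.linalg.norm(np.cross(X-o,v)) for o,v in rays]
E
python3 - <<'E'
from h import *
np.set_printoptions(precision=4,suppress=True)
B=[atz('top',p,.143) for p in((307.5,160.25),(311.25,182),(314.25,204.75))];print('bores',B,np.linalg.norm(B[0]-B[2]))
print('pot',atz('top',(215.5,200.75),.105),atz('side',(257.3,159.3),.105))
e=tri([ray('top',(190+150/4,135+217/4)),ray('side',(272.3,136.7))])
f=tri([ray('top',(190+133/4,135+243/4)),ray('side',(265,155.7))]);print('rod',e,f,np.linalg.norm(e[0]-f[0]))
for p,z in(((381,312.3),.082),((415.7,285.7),.102),((448,260.7),.122)):print('liner',atz('side',p,z))
for p,z in(((432,228),.082),((431,200),.102),((431,168),.122)):print('linertop',atz('top',p,z))
E
```

```text
bores [array([0.6384, 0.0537, 0.143 ]), array([0.5785, 0.0427, 0.143 ]), array([0.5164, 0.0338, 0.143 ])] 0.1236733785813412
pot [0.5273 0.3136 0.105 ] [0.5294 0.3093 0.105 ]
rod (array([0.5522, 0.2622, 0.1822]), [np.float64(0.0002688778620930036), np.float64(0.0002688778620931469)]) (array([0.541 , 0.2875, 0.1215]), [np.float64(0.0009009351781154542), np.float64(0.0009009351781154847)]) 0.0667230107547945
liner [ 0.4581 -0.3146  0.082 ]
liner [ 0.5406 -0.3089  0.102 ]
liner [ 0.6236 -0.3031  0.122 ]
linertop [ 0.4576 -0.3041  0.082 ]
linertop [ 0.5364 -0.2963  0.102 ]
linertop [ 0.6246 -0.2917  0.122 ]
```

```bash
cat >> h.py <<'E'
from scipy.linalg import logm,expm
def frame(z,y):
    z=np.array(z,float)/np.linalg.norm(z);y=np.array(y,float);y-=z*(y@z);y/=np.linalg.norm(y)
    return np.c_[np.cross(y,z),y,z]
def T(p,R):
    M=np.eye(4);M[:3,:3]=R;M[:3,3]=p;return M
def now(): s=sense();return T(s['tcp_pos'],rot(s).as_matrix())
def plan(P,n,A=None):
    A=now() if A is None else A
    r=np.linalg.inv(A)@P;st=np.real(expm(np.real(logm(r))/n))
    rv=Ro.from_matrix(st[:3,:3]).as_rotvec(degrees=True)
    path=[A@np.linalg.matrix_power(st,k) for k in range(n+1)]
    print(n,'x',np.round(st[:3,3]*1000,1),np.round(rv,2),'|step|',np.round(np.linalg.norm(st[:3,3])*1000,1),np.round(np.linalg.norm(rv),1),'minz',round(min(p[2,3] for p in path),3))
yv=np.array([.987,.161,0]);yv/=np.linalg.norm(yv)
xv=np.cross(yv,[0,0,1]);zb=np.cos(np.radians(35))*np.array([0,0,1])-np.sin(np.radians(35))*xv
Rb=frame(-zb,yv)
E
python3 - <<'E'
from h import *
e=np.array([.5522,.2622,.1822]);f=np.array([.541,.2875,.1215]);a=(e-f)/np.linalg.norm(e-f);g=(e+f)/2
y=np.cross(a,[0,0,1]);y=y if y[0]>0 else -y
R=frame(-a,y);print(R,g,zb,xv)
plan(T(g+.09*a,R),18)
E
```

```text
[[-3.68336388e-01  9.14406730e-01 -1.67894721e-01]
 [ 8.32045591e-01  4.04796655e-01  3.79262182e-01]
 [ 4.14763114e-01  4.43979047e-18 -9.09929426e-01]] [0.5466  0.27485 0.15185] [-0.09234165  0.56609447  0.81915204] [ 0.16099276 -0.98695559  0.        ]
18 x [-29.   -0.3  -6.1] [-0.59  1.28  2.71] |step| 29.7 3.1 minz 0.231
```

```bash
r="-1"; python3 -m pendant '1 -29 -0.3 -6.1 -0.6 1.3 2.7;1 -29 -0.3 -6.1 -0.6 1.3 2.7;1 -29 -0.3 -6.1 -0.6 1.3 2.7;1 -29 -0.3 -6.1 -0.6 1.3 2.7;1 -29 -0.3 -6.1 -0.6 1.3 2.7;1 -29 -0.3 -6.1 -0.6 1.3 2.7' && python3 -m pendant '1 -29 -0.3 -6.1 -0.6 1.3 2.7;1 -29 -0.3 -6.1 -0.6 1.3 2.7;1 -29 -0.3 -6.1 -0.6 1.3 2.7;1 -29 -0.3 -6.1 -0.6 1.3 2.7;1 -29 -0.3 -6.1 -0.6 1.3 2.7;1 -29 -0.3 -6.1 -0.6 1.3 2.7' && python3 -m pendant '1 -29 -0.3 -6.1 -0.6 1.3 2.7;1 -29 -0.3 -6.1 -0.6 1.3 2.7;1 -29 -0.3 -6.1 -0.6 1.3 2.7;1 -29 -0.3 -6.1 -0.6 1.3 2.7;1 -29 -0.3 -6.1 -0.6 1.3 2.7;0.4 -29 -0.3 -6.1 -0.6 1.3 2.7;0.4 0 0 0 0 0 0;0.4 0 0 0 0 0 0'
python3 - <<'E'
from h import *
s=sense();im=capture('wrist');cv2.imwrite('pics/w1.png',im[:,:,::-1])
import pickle;pickle.dump(s,open('w1.pkl','wb'))
print(s['tcp_pos'],s['qpos'],rot(s).as_matrix())
e=np.array([.5522,.2622,.1822]);f=np.array([.541,.2875,.1215])
print(proj('wrist',[e,f],s))
E
```

```text
time: 0.65
tcp_pos: [0.332, 0.503, 0.2577]
orientation: [-0.063, 0.282, 0.956, 0.041]
force: [0.7, -0.9, -0.1]
width: 0.0855
grip_force: 0.0
time: 1.15
tcp_pos: [0.4667, 0.3877, 0.2577]
orientation: [-0.124, 0.413, 0.899, 0.081]
force: [0.4, 1.1, -0.4]
width: 0.0856
grip_force: 0.0
time: 1.82
tcp_pos: [0.562, 0.2403, 0.2308]
orientation: [-0.182, 0.533, 0.818, 0.118]
force: [-0.0, -0.3, 0.4]
width: 0.0596
grip_force: 0.0
[0.56203373 0.24028782 0.23079742] [ 0.04369864  0.43792221  1.47561876  0.4097654   1.41169293 -0.4758969 ] [[-0.36596561  0.91456252 -0.17217596]
 [ 0.82901673  0.40444213  0.38620956]
 [ 0.42284801 -0.00139733 -0.90619954]]
[[326.76522736 217.75356542]
 [326.61672798 194.896086  ]]
```

View pics/w1.png

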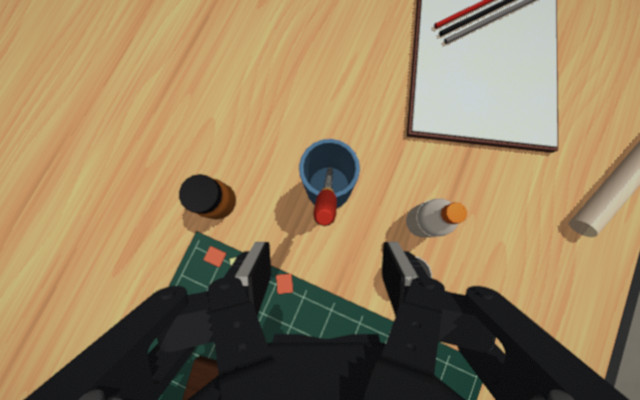

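```bash
python3 -m pendant '0.4 0.5 -0.5 20 0 0 0;0.4 0.5 -0.5 20 0 0 0;0.4 0.5 -0.5 20 0 0 0;0.4 0 0 20 0 0 0;0.4 0 0 15 0 0 0;0.4 0 0 10 0 0 0;0.4 0 0 0 0 0 0' 40 && python3 -m pendant '-1 0 0 0 0 0 0;-1 0 0 0 0 0 0;-1 0 0 0 0 0 0;-1 0 0 0 0 0 0;-1 0 0 0 0 0 0;-1 0 0 0 0 0 0'
```

```text
time: 2.45
tcp_pos: [0.539, 0.285, 0.1359]
orientation: [-0.183, 0.53, 0.82, 0.117]
force: [-0.2, -0.1, 0.1]
width: 0.0603
grip_force: 0.0
time: 2.95
tcp_pos: [0.5422, 0.2832, 0.1381]
orientation: [-0.181, 0.532, 0.819, 0.119]
force: [0.2, -0.6, 3.3]
width: 0.017
grip_force: 39.4
```

```bash
python3 -m pendant '-1 0 0 -15 0 0 0;-1 0 0 -25 0 0 0;-1 0 0 -30 0 0 0;-1 0 0 -30 0 0 0;-1 0 0 -30 0 0 0;-1 0 0 -30 0 0 0;-1 0 0 -20 0 0 0;-1 0 0 0 0 0 0'
cat >> h.py <<'E'
def tp(P,n,L=.1443):
    A=now();r=np.linalg.inv(A)@P;l=np.real(logm(r))
    for k in range(0,n+1,max(1,n//4)):
        M=A@np.real(expm(l*k/n));print(' tcp',np.round(M[:3,3],3),'tip',np.round(M[:3,3]+L*M[:3,2],3))
mouth=np.array([.5785,.0427,.143])
E
python3 - <<'E'
from h import *
s=sense();print(s['tcp_pos'],s['width'],s['force'])
P=T(mouth+zb*(.06+.1443),Rb);plan(P,18);tp(P,18)
im=capture('wrist');cv2.imwrite('pics/w2.png',im[:,:,::-1])
im2=capture('side');cv2.imwrite('pics/s2.png',im2[:,:,::-1])
import pickle;pickle.dump(s,open('w2.pkl','wb'))
A=now();p=[(A@np.r_[0,0,d,1])[:3] for d in(.0138,.1443)]
print(proj('wrist',p,s),proj('side',p))
a=im[130:330,226:426];b=im2[60:260,180:380]
cv2.imwrite('pics/c2.png',cv2.resize(np.hstack([a,b])[:,:,::-1],None,fx=2,fy=2,interpolation=cv2.INTER_CUBIC))
E
```

```text
time: 3.62
tcp_pos: [0.5755, 0.2124, 0.3046]
orientation: [-0.178, 0.532, 0.819, 0.12]
force: [1.5, 0.3, -0.8]
width: 0.0169
grip_force: 39.2
[0.57553074 0.21236556 0.30463347] 0.016856186377518508 [ 1.5292921   0.25790957 -0.81372151]
18 x [-2.8 -1.7 -0.1] [ 0.1  -3.31  0.85] |step| 3.3 3.4 minz 0.301
 tcp [0.576 0.212 0.305] tip [0.552 0.268 0.174]
 tcp [0.573 0.2   0.301] tip [0.561 0.226 0.16 ]
 tcp [0.57  0.187 0.301] tip [0.568 0.182 0.157]
 tcp [0.567 0.175 0.303] tip [0.572 0.138 0.164]
 tcp [0.562 0.164 0.307] tip [0.574 0.096 0.18 ]
[[323.34903867 238.86286763]
 [323.59475748 187.98503168]] [[285.96507389 100.58137093]
 [269.66402939 140.65101243]]
```

View pics/c2.png

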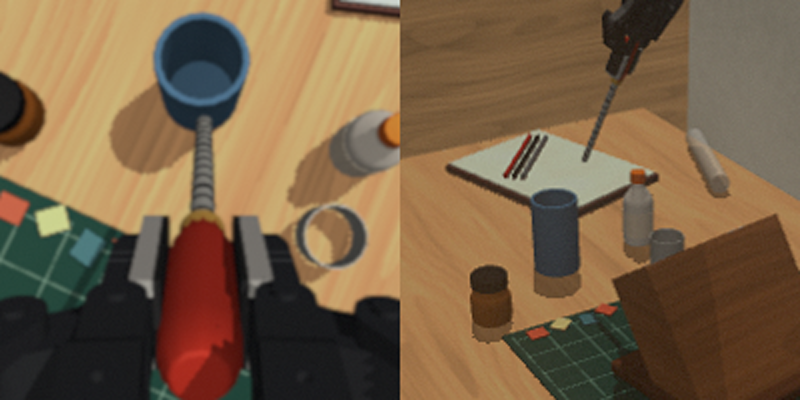

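```bash
python3 - <<'E'
from h import *
import pickle
s=pickle.load(open('w2.pkl','rb'))
A=T(s['tcp_pos'],rot(s).as_matrix())
X,r=tri([ray('wrist',(328.5,190),s),ray('side',(272.5,139))]);print(X,r,np.linalg.inv(A)@np.r_[X,1])
X2,r=tri([ray('wrist',(328.5,236),s),ray('side',((615-400)/2+180,60+83/2))]);print(X2,r,np.linalg.inv(A)@np.r_[X2,1])
E
```

```text
[0.5547741  0.26806253 0.17326017] [np.float64(0.0009886268209440192), np.float64(0.0009886268209439765)] [-0.00121315  0.00260579  0.14416543  1.        ]
[0.57393185 0.2209841  0.28434297] [np.float64(0.0015806012697660036), np.float64(0.0015806012697659893)] [-7.70660087e-04  1.87774690e-03  2.20095448e-02  1.00000000e+00]
```

```bash
python3 -m pendant '-1 -2.8 -1.7 -0.1 0.1 -3.3 0.85;-1 -2.8 -1.7 -0.1 0.1 -3.3 0.85;-1 -2.8 -1.7 -0.1 0.1 -3.3 0.85;-1 -2.8 -1.7 -0.1 0.1 -3.3 0.85;-1 -2.8 -1.7 -0.1 0.1 -3.3 0.85;-1 -2.8 -1.7 -0.1 0.1 -3.3 0.85;-1 -2.8 -1.7 -0.1 0.1 -3.3 0.85;-1 -2.8 -1.7 -0.1 0.1 -3.3 0.85' && python3 -m pendant '-1 -2.8 -1.7 -0.1 0.1 -3.3 0.85;-1 -2.8 -1.7 -0.1 0.1 -3.3 0.85;-1 -2.8 -1.7 -0.1 0.1 -3.3 0.85;-1 -2.8 -1.7 -0.1 0.1 -3.3 0.85;-1 -2.8 -1.7 -0.1 0.1 -3.3 0.85;-1 -2.8 -1.7 -0.1 0.1 -3.3 0.85;-1 -2.8 -1.7 -0.1 0.1 -3.3 0.85;-1 -2.8 -1.7 -0.1 0.1 -3.3 0.85' && python3 -m pendant '-1 -2.8 -1.7 -0.1 0.1 -3.3 0.85;-1 -2.8 -1.7 -0.1 0.1 -3.3 0.85;-1 0 0 0 0 0 0;-1 0 0 0 0 0 0'
python3 - <<'E'
from h import *
s=sense();print(s['qpos'],s['width'],s['force'])
A=now();i=np.linalg.inv(A)
print(i@np.r_[mouth,1],Ro.from_matrix(A[:3,:3].T@Rb).as_rotvec(degrees=True))
im=capture('wrist');im2=capture('top')
import pickle;pickle.dump(s,open('w3.pkl','wb'))
p=[(A@np.r_[0,0,.1443,1])[:3],mouth]
print(proj('wrist',p,s),proj('top',p))
a=im[100:300,226:426];b=im2[110:260,230:380]
cv2.imwrite('pics/c3.png',np.hstack([cv2.resize(x,(400,400),interpolation=cv2.INTER_CUBIC) for x in(a,b)])[:,:,::-1])
E
```

```text
time: 4.38
tcp_pos: [0.566, 0.1888, 0.2942]
orientation: [-0.0, 0.59, 0.807, -0.025]
force: [-0.2, 0.4, -0.8]
width: 0.0167
grip_force: 39.2
time: 5.05
tcp_pos: [0.5585, 0.1647, 0.3005]
orientation: [0.182, 0.615, 0.75, -0.165]
force: [0.6, -0.2, -1.1]
width: 0.0173
grip_force: 39.2
time: 5.38
tcp_pos: [0.5564, 0.16, 0.3033]
orientation: [0.224, 0.615, 0.729, -0.198]
force: [-0.5, 0.1, -1.5]
width: 0.0173
grip_force: 39.2
[ 0.50680674  0.41536628  1.40614511 -0.56341769  1.56121716  0.41297648] 0.017284825072195528 [-0.51164708  0.08554608 -1.47940008]
[-0.00667018  0.00449454  0.19967922  1.        ] [-0.4555158  -0.2242588   0.58880216]
[[326.49076882 189.22662593]
 [330.00972723 183.64877147]] [[297.21449528 183.61144881]
 [311.24112897 181.99855204]]
```

View pics/c3.png

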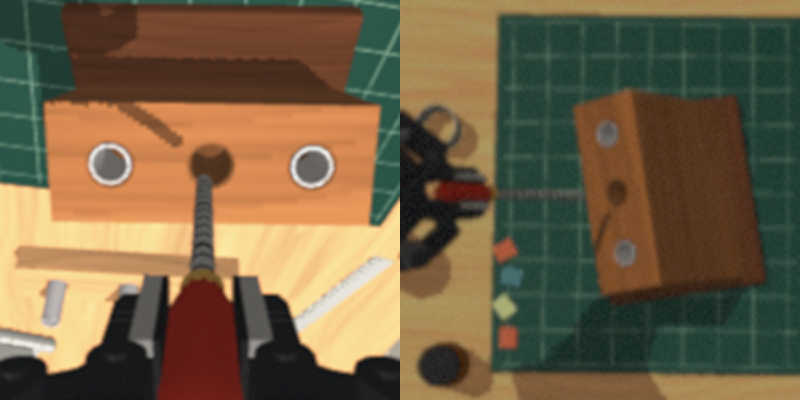

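```bash
python3 -m pendant '-1 -3.5 1.5 0 -0.4 -0.2 0.6;-1 -3.2 1 0 0 0 0;-1 0 0 20 0 0 0;-1 0 0 20 0 0 0;-1 0 0 10 0 0 0;-1 0 0 0 0 0 0' && python3 -m pendant '-1 0 0 10 0 0 0;-1 0 0 15 0 0 0;-1 0 0 15 0 0 0;-1 0 0 15 0 0 0;-1 0 0 8 0 0 0;-1 0 0 0 0 0 0;-1 0 0 0 0 0 0'
python3 - <<'E'
from h import *
s=sense();A=now();print(np.linalg.inv(A)@np.r_[mouth,1],A[:3,:3].T@s['force'])
E
```

```text
time: 5.98
tcp_pos: [0.5647, 0.1239, 0.2672]
orientation: [0.229, 0.62, 0.725, -0.195]
force: [-0.3, 1.1, -1.1]
width: 0.0172
grip_force: 39.1
time: 6.57
tcp_pos: [0.5718, 0.0903, 0.2173]
orientation: [0.23, 0.62, 0.725, -0.194]
force: [-0.5, 0.1, 0.3]
width: 0.0171
grip_force: 39.2
[ 0.00326971 -0.00122874  0.08840267  1.        ] [-0.05811307 -0.46988094 -0.36724931]
```

```bash
python3 -m pendant '-1 3 0 4 0 0 0;-1 0 0 2 0 0 0;-1 0 0 2 0 0 0;-1 0 0 1 0 0 0;-1 0 0 0 0 0 0' && python3 -m pendant '-1 0 0 2 0 0 0;-1 0 0 2 0 0 0;-1 0 0 2 0 0 0;-1 0 0 0 0 0 0' && python3 -m pendant '-1 0 0 1 0 0 0;-1 0 0 2 0 0 0;-1 0 0 0 0 0 0'
python3 - <<'E'
from h import *
s=sense();A=now();print(np.linalg.inv(A)@np.r_[mouth,1],A[:3,:3].T@s['force'])
E
```

```text
time: 6.98
tcp_pos: [0.572, 0.0876, 0.2078]
orientation: [0.23, 0.619, 0.725, -0.194]
force: [0.7, 0.4, -0.7]
width: 0.0169
grip_force: 39.2
time: 7.32
tcp_pos: [0.5724, 0.0838, 0.2026]
orientation: [0.23, 0.619, 0.725, -0.194]
force: [-0.1, 0.2, -0.7]
width: 0.0171
grip_force: 39.2
time: 7.57
tcp_pos: [0.5728, 0.0822, 0.2002]
orientation: [0.23, 0.619, 0.725, -0.194]
force: [-0.3, 0.2, -0.8]
width: 0.0169
grip_force: 39.2
[ 1.22836189e-04 -7.79117582e-04  6.97554387e-02  1.00000000e+00] [ 0.61843648 -0.30242576  0.52804047]
```

```bash
python3 -m pendant '-1 0 0 4 0 0 0;-1 0 0 4 0 0 0;-1 0 0 2 0 0 0;-1 0 0 1 0 0 0;-1 0 0 0 0 0 0' && python3 -m pendant '-1 0 0 1 0 0 0;-1 0 0 1 0 0 0;-1 0 0 0 0 0 0' && python3 -m pendant '-1 0 0 1 0 0 0;-1 0 0 1 0 0 0;-1 0 0 0 0 0 0' && python3 -m pendant '-1 0 0 1 0 0 0;-1 0 0 0 0 0 0'
python3 - <<'E'
from h import *
s=sense();A=now();print(np.linalg.inv(A)@np.r_[mouth,1],A[:3,:3].T@s['force'])
E
```

```text
time: 7.98
tcp_pos: [0.5737, 0.076, 0.1911]
orientation: [0.23, 0.619, 0.725, -0.194]
force: [-0.7, 0.9, -1.7]
width: 0.0169
grip_force: 39.2
time: 8.23
tcp_pos: [0.5741, 0.0751, 0.1898]
orientation: [0.23, 0.619, 0.725, -0.194]
force: [0.1, 0.6, -0.9]
width: 0.0169
grip_force: 39.2
time: 8.48
tcp_pos: [0.5742, 0.0739, 0.1881]
orientation: [0.23, 0.619, 0.725, -0.194]
force: [0.2, -0.1, -0.5]
width: 0.0171
grip_force: 39.2
time: 8.65
tcp_pos: [0.5744, 0.0734, 0.1873]
orientation: [0.23, 0.619, 0.725, -0.194]
force: [0.3, -0.5, -1.6]
width: 0.0168
grip_force: 39.2
[ 7.44580145e-05 -9.09070600e-04  5.40237758e-02  1.00000000e+00] [0.48563649 0.23494382 1.63724914]
```

Depth now 90.2 mm without contact; continue carefully.

```bash
python3 -m pendant '-1 0 0 1 0 0 0;-1 0 0 0 0 0 0' && python3 -m pendant '-1 0 0 1 0 0 0;-1 0 0 0 0 0 0' && python3 -m pendant '-1 0 0 1 0 0 0;-1 0 0 0 0 0 0' &&  python3 -m pendant '-1 0 0 1 0 0 0;-1 0 0 0 0 0 0'
python3 - <<'E'
from h import *
s=sense();A=now();print(np.linalg.inv(A)@np.r_[mouth,1],A[:3,:3].T@s['force'])
E
```

```text
time: 8.82
tcp_pos: [0.5747, 0.0732, 0.1871]
orientation: [0.23, 0.62, 0.725, -0.193]
force: [-1.7, 4.0, 3.0]
width: 0.017
grip_force: 39.4
time: 8.98
tcp_pos: [0.5751, 0.0732, 0.1871]
orientation: [0.231, 0.62, 0.725, -0.193]
force: [-3.4, 6.6, 8.9]
width: 0.0174
grip_force: 39.9
time: 9.15
tcp_pos: [0.5759, 0.0732, 0.1869]
orientation: [0.231, 0.62, 0.725, -0.192]
force: [-3.0, 7.5, 11.4]
width: 0.0172
grip_force: 40.4
time: 9.32
tcp_pos: [0.5762, 0.0731, 0.1868]
orientation: [0.231, 0.62, 0.725, -0.191]
force: [-4.9, 12.1, 18.1]
width: 0.0171
grip_force: 41.1
[ 1.47813686e-04 -2.98414162e-03  5.32883481e-02  1.00000000e+00] [  0.08718686  -2.78591743 -22.1856368 ]
```

```bash
python3 -m pendant '-1 0 0 -10 0 0 0;-1 0 0 -20 0 0 0;-1 0 0 -30 0 0 0;-1 0 0 -30 0 0 0;-1 0 0 -30 0 0 0;-1 0 0 -25 0 0 0;-1 0 0 -10 0 0 0;-1 0 0 0 0 0 0'
python3 - <<'E'
from h import *
q=Ro.from_quat([.532,.819,.12,-.178]).as_matrix()
P=T([.5755,.2124,.3046],q);plan(P,16);tp(P,16)
E
```

```text
time: 9.98
tcp_pos: [0.5612, 0.1604, 0.3129]
orientation: [0.231, 0.619, 0.725, -0.192]
force: [0.4, -0.1, -1.2]
width: 0.0173
grip_force: 39.6
16 x [3.1 1.8 0.1] [-0.08  3.72 -0.96] |step| 3.5 3.8 minz 0.302
 tcp [0.561 0.16  0.313] tip [0.575 0.079 0.195]
 tcp [0.566 0.172 0.306] tip [0.575 0.123 0.171]
 tcp [0.57  0.185 0.303] tip [0.57  0.172 0.159]
 tcp [0.573 0.199 0.302] tip [0.562 0.221 0.16 ]
 tcp [0.576 0.212 0.305] tip [0.552 0.268 0.174]
```

```bash
python3 -m pendant '-1 3.1 1.8 0.1 -0.1 3.7 -0.95;-1 3.1 1.8 0.1 -0.1 3.7 -0.95;-1 3.1 1.8 0.1 -0.1 3.7 -0.95;-1 3.1 1.8 0.1 -0.1 3.7 -0.95;-1 3.1 1.8 0.1 -0.1 3.7 -0.95;-1 3.1 1.8 0.1 -0.1 3.7 -0.95;-1 3.1 1.8 0.1 -0.1 3.7 -0.95;-1 3.1 1.8 0.1 -0.1 3.7 -0.95' && python3 -m pendant '-1 3.1 1.8 0.1 -0.1 3.7 -0.95;-1 3.1 1.8 0.1 -0.1 3.7 -0.95;-1 3.1 1.8 0.1 -0.1 3.7 -0.95;-1 3.1 1.8 0.1 -0.1 3.7 -0.95;-1 3.1 1.8 0.1 -0.1 3.7 -0.95;-1 3.1 1.8 0.1 -0.1 3.7 -0.95;-1 3.1 1.8 0.1 -0.1 3.7 -0.95;-1 3.1 1.8 0.1 -0.1 3.7 -0.95' && python3 -m pendant '-1 0 0 0 0 0 0;-1 0 0 0 0 0 0'
python3 - <<'E'
from h import *
q=Ro.from_quat([.532,.819,.119,-.181]).as_matrix()
plan(T([.5755,.2124,.3046],q),1)
plan(T([.5422,.2832,.1381],q),1)
E
```

```text
time: 10.65
tcp_pos: [0.5686, 0.1826, 0.299]
orientation: [0.027, 0.598, 0.8, -0.039]
force: [0.2, -0.7, -1.2]
width: 0.0171
grip_force: 39.5
time: 11.32
tcp_pos: [0.5741, 0.2103, 0.3013]
orientation: [-0.177, 0.535, 0.818, 0.119]
force: [-0.7, -0.3, -1.7]
width: 0.017
grip_force: 39.5
time: 11.48
tcp_pos: [0.5743, 0.2097, 0.3008]
orientation: [-0.176, 0.536, 0.817, 0.117]
force: [-0.5, -1.1, -1.2]
width: 0.0169
grip_force: 39.5
1 x [ 3.4  2.2 -2.6] [ 0.23  0.61 -0.43] |step| 4.8 0.8 minz 0.301
1 x [  5.8  -0.6 181.3] [ 0.23  0.61 -0.43] |step| 181.4 0.8 minz 0.138
```

```bash
python3 -m pendant '-1 4 1 0 0.2 0.6 -0.4;-1 1 0 20 0 0 0;-1 0 0 30 0 0 0;-1 0 0 30 0 0 0;-1 0 0 30 0 0 0;-1 0 0 20 0 0 0;-1 0 0 0 0 0 0' && python3 -m pendant '-1 0 0 15 0 0 0;-1 0 0 15 0 0 0;-1 0 0 10 0 0 0;-1 0 0 5 0 0 0;-1 0 0 2 0 0 0;-1 0 0 0 0 0 0'
python3 - <<'E'
from h import *
q=Ro.from_quat([.532,.819,.119,-.181]).as_matrix()
plan(T([.5422,.2832,.1381],q),1);print(sense()['force'])
E
```

```text
time: 12.07
tcp_pos: [0.5478, 0.2682, 0.1838]
orientation: [-0.183, 0.53, 0.82, 0.118]
force: [-1.5, 0.4, -0.3]
width: 0.0171
grip_force: 39.4
time: 12.57
tcp_pos: [0.5445, 0.285, 0.1453]
orientation: [-0.18, 0.53, 0.82, 0.121]
force: [0.9, -0.0, -1.4]
width: 0.0166
grip_force: 39.6
1 x [-3.6 -2.9  6.2] [0.19 0.01 0.29] |step| 7.7 0.3 minz 0.138
[ 0.88546504 -0.04032547 -1.44991092]
```

```bash
python3 -m pendant '-1 -3 -2 2 0 0 0;-1 0 0 2 0 0 0;-1 0 0 0 0 0 0;-1 0 0 0 0 0 0' && python3 -m pendant '-0.3 0 0 0 0 0 0;0 0 0 0 0 0 0;0.2 0 0 0 0 0 0;0.4 0 0 0 0 0 0;0.4 0 0 0 0 0 0;0.4 0 0 0 0 0 0' && python3 -m pendant '0.4 0 0 -10 0 0 0;0.4 0 0 -20 0 0 0;0.4 0 0 -25 0 0 0;0.4 0 0 -25 0 0 0;0.4 0 0 -25 0 0 0;0.4 0 0 -10 0 0 0;0.4 0 0 0 0 0 0'
python3 - <<'E'
from h import *
print(sense()['time']);im=capture('wrist');im2=capture('side');im3=capture('top')
a=im[100:300,226:426];b=im2[100:240,200:340]
cv2.imwrite('pics/c4.png',np.hstack([cv2.resize(x,(400,400),interpolation=cv2.INTER_CUBIC) for x in(b,im3[150:270,380:500])])[:,:,::-1])
E
```

```text
time: 12.9
tcp_pos: [0.543, 0.2831, 0.1402]
orientation: [-0.18, 0.53, 0.82, 0.121]
force: [0.1, -0.2, -1.9]
width: 0.0172
grip_force: 39.6
time: 13.4
tcp_pos: [0.5429, 0.2833, 0.1401]
orientation: [-0.18, 0.53, 0.82, 0.121]
force: [-0.6, 0.5, 0.2]
width: 0.0601
grip_force: 0.0
time: 13.98
tcp_pos: [0.5644, 0.2378, 0.247]
orientation: [-0.178, 0.53, 0.82, 0.123]
force: [-0.4, -0.6, -0.5]
width: 0.0598
grip_force: 0.0
13.9833
```

View pics/c4.png

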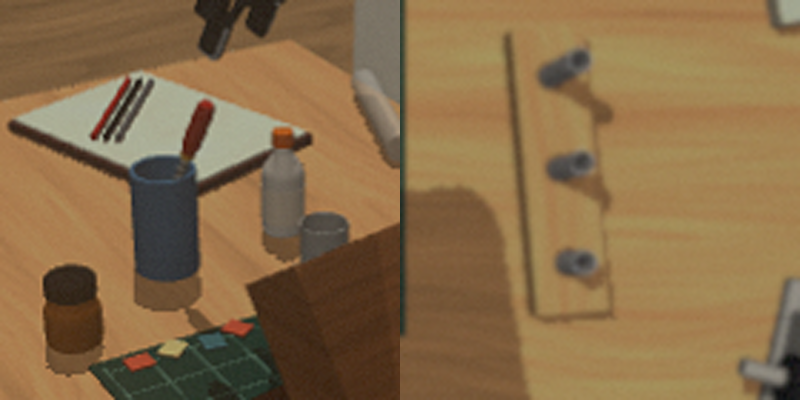

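```bash
python3 - <<'E'
from h import *
X,r=tri([ray('top',(435.5,198)),ray('side',(415.7,285.7))]);print(X,r,atz('top',(435.5,198),.102),atz('side',(415.7,285.7),.102))
R=frame([0,0,-1],[.874,-.485,0]);P=T([X[0],X[1],.21],R)
plan(P,22);tp(P,22,0)
E
```

```text
[ 0.54166009 -0.30886907  0.10166661] [np.float64(0.0007525483507935575), np.float64(0.0007525483507935303)] [ 0.54224412 -0.30924298  0.102     ] [ 0.54059436 -0.308895    0.102     ]
22 x [-25.7  -0.3  -4.4] [-0.52 -1.06  2.38] |step| 26.1 2.7 minz 0.193
 tcp [0.561 0.239 0.243] tip [0.561 0.239 0.243]
 tcp [0.601 0.119 0.213] tip [0.601 0.119 0.213]
 tcp [ 0.616 -0.009  0.197] tip [ 0.616 -0.009  0.197]
 tcp [ 0.603 -0.139  0.193] tip [ 0.603 -0.139  0.193]
 tcp [ 0.564 -0.262  0.203] tip [ 0.564 -0.262  0.203]
```

```bash
python3 -m pendant '0.1 0 0 -25 0 0 0;0.1 -25.7 -0.3 -4.4 -0.5 -1.1 2.4;0.1 -25.7 -0.3 -4.4 -0.5 -1.1 2.4;0.1 -25.7 -0.3 -4.4 -0.5 -1.1 2.4;0.1 -25.7 -0.3 -4.4 -0.5 -1.1 2.4;0.1 -25.7 -0.3 -4.4 -0.5 -1.1 2.4;0.1 -25.7 -0.3 -4.4 -0.5 -1.1 2.4;0.1 -25.7 -0.3 -4.4 -0.5 -1.1 2.4' && python3 -m pendant '0.1 -25.7 -0.3 -4.4 -0.5 -1.1 2.4;0.1 -25.7 -0.3 -4.4 -0.5 -1.1 2.4;0.1 -25.7 -0.3 -4.4 -0.5 -1.1 2.4;0.1 -25.7 -0.3 -4.4 -0.5 -1.1 2.4;0.1 -25.7 -0.3 -4.4 -0.5 -1.1 2.4;0.1 -25.7 -0.3 -4.4 -0.5 -1.1 2.4;0.1 -25.7 -0.3 -4.4 -0.5 -1.1 2.4;0.1 -25.7 -0.3 -4.4 -0.5 -1.1 2.4' && python3 -m pendant '0.1 -25.7 -0.3 -4.4 -0.5 -1.1 2.4;0.1 -25.7 -0.3 -4.4 -0.5 -1.1 2.4;0.1 -25.7 -0.3 -4.4 -0.5 -1.1 2.4;0.1 -25.7 -0.3 -4.4 -0.5 -1.1 2.4;0.1 -25.7 -0.3 -4.4 -0.5 -1.1 2.4;0.1 -25.7 -0.3 -4.4 -0.5 -1.1 2.4;0.1 -25.7 -0.3 -4.4 -0.5 -1.1 2.4;0.1 0 0 0 0 0 0'
python3 - <<'E'
from h import *
s=sense();print(s['time'],s['qpos']);R=frame([0,0,-1],[.874,-.485,0]);P=T([.5415,-.309,.18],R);plan(P,3)
im=capture('wrist');cv2.imwrite('pics/c5.png',cv2.resize(im[:,:,::-1],(800,500),interpolation=cv2.INTER_CUBIC))
print(proj('wrist',[[.5415,-.309,.102]],s)*1.25)
E
```

```text
time: 14.8
tcp_pos: [0.6142, 0.0576, 0.2268]
orientation: [-0.126, 0.657, 0.739, 0.081]
force: [0.7, 0.1, -0.2]
width: 0.0471
grip_force: 0.0
time: 15.47
tcp_pos: [0.6061, -0.149, 0.216]
orientation: [-0.058, 0.779, 0.623, 0.035]
force: [-0.3, -0.1, -0.1]
width: 0.0468
grip_force: 0.0
time: 16.13
tcp_pos: [0.5428, -0.321, 0.2362]
orientation: [0.004, 0.864, 0.503, -0.008]
force: [0.1, 0.3, 0.4]
width: 0.0468
grip_force: 0.0
16.1333 [-0.63311592  0.39858961  1.43459303 -0.01815314  1.30666881 -0.11235114]
3 x [ 3.5 -2.3 18.7] [-0.01  0.34 -0.18] |step| 19.2 0.4 minz 0.18
[[399.10771598 224.52310703]]
```

View pics/c5.png

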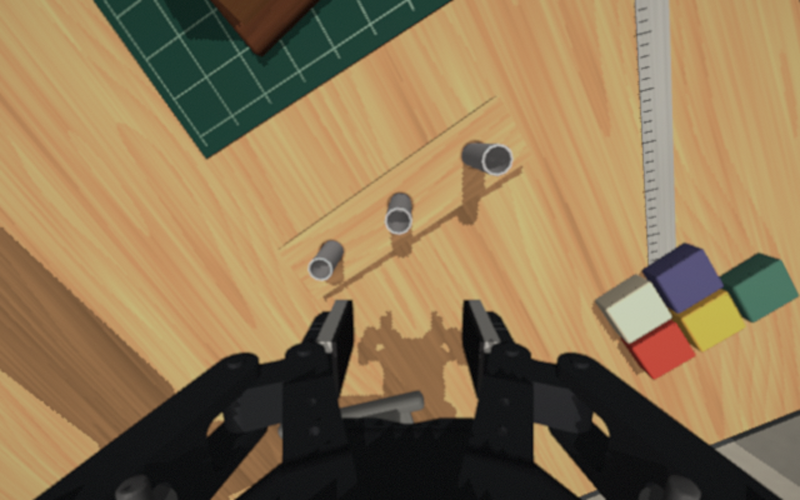

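```bash
python3 -m pendant '0.1 4 -2.5 20 0 0.5 -0.3;0.1 4 -2.5 25 0 0.5 -0.2;0.1 4 -2 25 0 0 0;0.1 0 0 20 0 0 0;0.1 0 0 0 0 0 0'
python3 - <<'E'
from h import *
s=sense();R=frame([0,0,-1],[.874,-.485,0]);P=T([.5415,-.309,.0755],R);plan(P,1)
im=capture('wrist');cv2.imwrite('pics/c6.png',cv2.resize(im[100:300,200:450,::-1],(750,600),interpolation=cv2.INTER_CUBIC))
print((proj('wrist',[[.5415,-.309,.102]],s)-[200,100])*3)
E
```

```text
time: 16.6
tcp_pos: [0.5416, -0.3009, 0.1416]
orientation: [-0.005, 0.861, 0.509, -0.0]
force: [-0.7, -0.2, -1.1]
width: 0.0468
grip_force: 0.0
1 x [-7.4  4.5 66. ] [-0.54 -0.27  0.26] |step| 66.6 0.7 minz 0.076
[[397.89573866 406.53885272]]
```

View pics/c6.png

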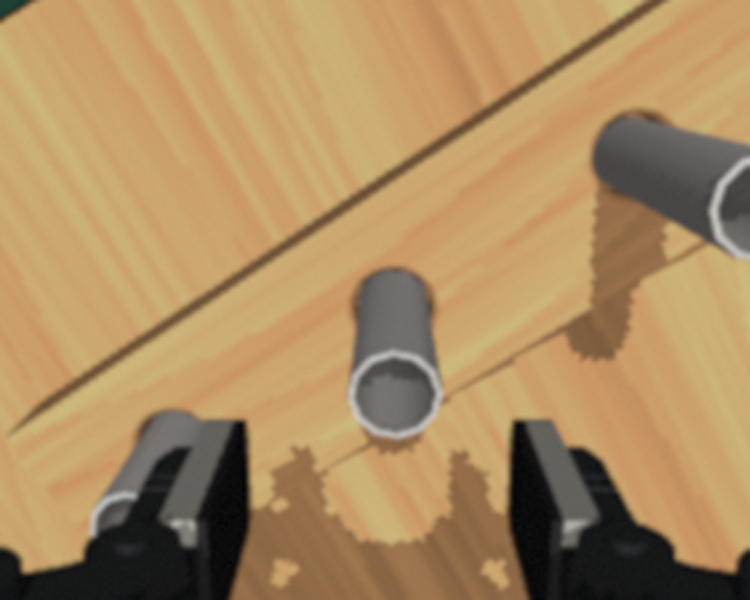

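```bash
python3 -m pendant '0.1 -3 2 6 -0.5 -0.3 0.3;0.1 -2.5 2 10 0 0 0;0.1 0 0 20 0 0 0;0.1 0 0 15 0 0 0;0.1 0 0 10 0 0 0;0.1 0 0 4 0 0 0;0.1 0 0 0 0 0 0;0.1 0 0 0 0 0 0' 40
python3 - <<'E'
from h import *
s=sense();R=frame([0,0,-1],[.874,-.485,0]);P=T([.5415,-.309,.0755],R);plan(P,1);print(s['force'])
E
```

```text
time: 17.32
tcp_pos: [0.5463, -0.3126, 0.0829]
orientation: [0.005, 0.862, 0.506, 0.002]
force: [-0.7, -0.6, 0.5]
width: 0.0471
grip_force: 0.0
1 x [ 0.8 -6.1  7.3] [ 0.63  0.16 -0.15] |step| 9.5 0.7 minz 0.076
[-0.65299621 -0.57861721  0.54088062]
```

```bash
python3 -m pendant '0.1 2 -3 2 0.3 0 0;0.1 0 -2.5 2 0.3 0 0;0.1 0 0 2 0 0 0;0.1 0 0 0 0 0 0;0.1 0 0 0 0 0 0;0.1 0 0 0 0 0 0'
python3 - <<'E'
from h import *
s=sense();R=frame([0,0,-1],[.874,-.485,0]);P=T([.5415,-.309,.0755],R);plan(P,1);print(s['force'])
E
```

```text
time: 17.82
tcp_pos: [0.5422, -0.3079, 0.0764]
orientation: [0.001, 0.862, 0.506, -0.001]
force: [0.6, 0.3, -0.5]
width: 0.0466
grip_force: 0.0
1 x [-1.3 -0.   0.9] [-0.01  0.16 -0.15] |step| 1.6 0.2 minz 0.076
[ 0.61156595  0.29228439 -0.47454469]
```

Good. Grip and lift.

```bash
python3 -m pendant '-1 0 0 0 0 0 0;-1 0 0 0 0 0 0;-1 0 0 0 0 0 0;-1 0 0 0 0 0 0;-1 0 0 0 0 0 0;-1 0 0 0 0 0 0' 40 && python3 -m pendant '-1 0 0 -5 0 0 0;-1 0 0 -20 0 0 0;-1 0 0 -30 0 0 0;-1 0 0 -30 0 0 0;-1 0 0 -30 0 0 0;-1 0 0 -30 0 0 0;-1 0 0 -20 0 0 0;-1 0 0 -10 0 0 0' && python3 -m pendant '-1 0 0 0 0 0 0;-1 0 0 0 0 0 0'
python3 - <<'E'
from h import *
L=.063
P=T(mouth+zb*(.05+L),Rb);plan(P,24);tp(P,24,L)
s=sense();print(s['width'],s['qpos'])
im=capture('wrist');im2=capture('side');cv2.imwrite('pics/w7.png',im[:,:,::-1]);cv2.imwrite('pics/s7.png',im2[:,:,::-1])
import pickle;pickle.dump(s,open('w7.pkl','wb'))
A=now();p=[(A@np.r_[0,0,d,1])[:3] for d in(-.0267,.0633)]
a=proj('side',p);print(proj('wrist',p,s),a);c=a.mean(0).astype(int)
print(c)
x0,y0=max(c[0]-60,0),max(c[1]-60,0)
cv2.imwrite('pics/c7.png',np.hstack([cv2.resize(x,(400,400),interpolation=cv2.INTER_CUBIC) for x in(im[130:330,226:426],im2[y0:y0+120,x0:x0+120])])[:,:,::-1]);print(x0,y0)
E
```

```text
time: 18.32
tcp_pos: [0.5422, -0.3079, 0.0765]
orientation: [0.001, 0.862, 0.506, -0.001]
force: [-1.0, 0.5, 2.7]
width: 0.0206
grip_force: 39.1
time: 18.98
tcp_pos: [0.5436, -0.3083, 0.255]
orientation: [0.003, 0.862, 0.506, -0.0]
force: [1.0, -0.5, -0.4]
width: 0.0207
grip_force: 39.7
time: 19.15
tcp_pos: [0.5421, -0.3073, 0.2508]
orientation: [0.0, 0.862, 0.506, -0.001]
force: [-0.8, -0.3, -0.6]
width: 0.0207
grip_force: 39.7
24 x [17.1 -2.2 -4.6] [-0.49 -1.4  -1.55] |step| 17.9 2.1 minz 0.236
 tcp [ 0.542 -0.307  0.251] tip [ 0.542 -0.307  0.188]
 tcp [ 0.574 -0.207  0.271] tip [ 0.573 -0.217  0.209]
 tcp [ 0.59  -0.101  0.276] tip [ 0.589 -0.121  0.216]
 tcp [0.588 0.005 0.263] tip [ 0.59  -0.023  0.207]
 tcp [0.568 0.107 0.236] tip [0.574 0.071 0.184]
0.0206783678583003 [-0.62480001  0.37651496  1.43236047 -0.00281046  1.33312262 -0.11494026]
[[324.99480397 275.75353598]
 [324.92642716 213.58538632]] [[426.65019054 202.23153881]
 [420.36746743 247.18565585]]
[423 224]
363 164
```

```bash
python3 -m pendant '-1 17.1 -2.2 -4.6 -0.5 -1.4 -1.55;-1 17.1 -2.2 -4.6 -0.5 -1.4 -1.55;-1 17.1 -2.2 -4.6 -0.5 -1.4 -1.55;-1 17.1 -2.2 -4.6 -0.5 -1.4 -1.55;-1 17.1 -2.2 -4.6 -0.5 -1.4 -1.55;-1 17.1 -2.2 -4.6 -0.5 -1.4 -1.55;-1 17.1 -2.2 -4.6 -0.5 -1.4 -1.55;-1 17.1 -2.2 -4.6 -0.5 -1.4 -1.55' && python3 -m pendant '-1 17.1 -2.2 -4.6 -0.5 -1.4 -1.55;-1 17.1 -2.2 -4.6 -0.5 -1.4 -1.55;-1 17.1 -2.2 -4.6 -0.5 -1.4 -1.55;-1 17.1 -2.2 -4.6 -0.5 -1.4 -1.55;-1 17.1 -2.2 -4.6 -0.5 -1.4 -1.55;-1 17.1 -2.2 -4.6 -0.5 -1.4 -1.55;-1 17.1 -2.2 -4.6 -0.5 -1.4 -1.55;-1 17.1 -2.2 -4.6 -0.5 -1.4 -1.55' && python3 -m pendant '-1 17.1 -2.2 -4.6 -0.5 -1.4 -1.55;-1 17.1 -2.2 -4.6 -0.5 -1.4 -1.55;-1 17.1 -2.2 -4.6 -0.5 -1.4 -1.55;-1 17.1 -2.2 -4.6 -0.5 -1.4 -1.55;-1 17.1 -2.2 -4.6 -0.5 -1.4 -1.55;-1 17.1 -2.2 -4.6 -0.5 -1.4 -1.55;-1 17.1 -2.2 -4.6 -0.5 -1.4 -1.55;-1 17.1 -2.2 -4.6 -0.5 -1.4 -1.55' && python3 -m pendant '-1 0 0 0 0 0 0;-1 0 0 0 0 0 0;-1 0 0 0 0 0 0'
python3 - <<'E'
from h import *
s=sense();plan(T(mouth+zb*(.05+.063),Rb),1);print(s['qpos'],s['width'])
im=capture('wrist');cv2.imwrite('pics/w8.png',im[:,:,::-1])
import pickle;pickle.dump(s,open('w8.pkl','wb'))
A=now()
print(proj('wrist',[(A@np.r_[0,0,.0633,1])[:3],mouth,mouth+.062*yv,mouth-.062*yv],s))
h=cv2.cvtColor(im,cv2.COLOR_RGB2HSV)
m=((h[...,1]<70)&(h[...,2]>60)).astype(np.uint8)
n,l,st,c=cv2.connectedComponentsWithStats(m)
for k in range(1,n):
    if st[k,4]>40: print(st[k],np.round(c[k],1))
E
```

```text
time: 19.92
tcp_pos: [0.5809, -0.1717, 0.2732]
orientation: [0.079, 0.797, 0.594, -0.069]
force: [0.0, 0.3, -0.5]
width: 0.0207
grip_force: 39.7
time: 20.58
tcp_pos: [0.59, -0.0301, 0.2677]
orientation: [0.156, 0.715, 0.668, -0.134]
force: [-0.6, 1.2, -0.2]
width: 0.0208
grip_force: 39.7
time: 21.25
tcp_pos: [0.5681, 0.106, 0.2337]
orientation: [0.23, 0.616, 0.727, -0.196]
force: [0.2, 0.9, 0.3]
width: 0.0205
grip_force: 39.7
time: 21.5
tcp_pos: [0.5688, 0.1049, 0.235]
orientation: [0.23, 0.617, 0.727, -0.195]
force: [0.5, 0.1, -0.2]
width: 0.0205
grip_force: 39.7
1 x [ 1.1 -0.5 -1.6] [0.06 0.16 0.04] |step| 2.0 0.2 minz 0.235
[ 0.42422375  0.44904663  1.53641499 -0.60308793  1.37607769  0.44873798] 0.020537266165815967
[[327.14567821 215.52290113]
 [325.94279681 196.22805943]
 [392.72171342 196.23296389]
 [259.10067304 196.22549807]]
[ 149    0  422  110 2878] [334.3  38.3]
[267  72  51  19 102] [292.5  84.7]
[472  83  29  21  59] [485.6  94.9]
[  434   100   206   300 32406] [569.1 262.2]
[246 181  29  28 634] [259.9 194.1]
[380 181  29  28 635] [394.3 194.4]
[ 303  198   47  106 3706] [326.7 254.5]
[444 228  23  22 401] [454.8 238.5]
[286 239  18  41 415] [294.7 257.7]
[349 239  18  41 404] [357.2 257.7]
[378 238  55  37 518] [405.1 254.9]
[232 254  15  27 259] [238.8 266.4]
[ 162  272   59   45 1028] [186.9 287.7]
[   0  295  115   77 3706] [ 46.  339.6]
[ 295  309   63   31 1336] [324.7 326.3]
[402 312  24  28 403] [413.  325.9]
[196 321  22  24 234] [206.9 331.8]
[435 320  21  25 240] [444.8 331.6]
[409 348  46  43 313] [427.9 367.1]
[197 365  27  26 139] [212.2 377.6]
[505 376  25  24 467] [516.3 388.1]
[124 378  24  22 415] [135.5 388.7]
```

```bash
python3 - <<'E'
from h import *
import pickle
s=pickle.load(open('w8.pkl','rb'));A=T(s['tcp_pos'],rot(s).as_matrix());i=np.linalg.inv(A)
im=cv2.imread('pics/w8.png');h=cv2.cvtColor(im,cv2.COLOR_BGR2HSV);m=((h[...,1]<70)&(h[...,2]>60))
for r in range(196,240,3):
    c=np.where(m[r,290:365])[0]+290;print(r,(c.min(),c.max(),len(c)) if len(c) else None,end=' ')
def toolz(px,z):
    o,v=ray('wrist',px,s);o=i[:3,:3]@o+i[:3,3];v=i[:3,:3]@v;return o+v*(z-o[2])/v[2]
mz=(i@np.r_[mouth,1]);print('\nmouth',mz)
print('rims',toolz((260.2,194.6),mz[2]),toolz((394.4,194.7),mz[2]))
th=np.linspace(0,2*np.pi,72)
for dx in(0,.0015,.003):
    f=[(A@np.r_[dx+.011*np.cos(t),.011*np.sin(t),.0633,1])[:3] for t in th];p=proj('wrist',f,s);print(dx,p.min(0),p.max(0))
E
```

```text
196 None 199 (np.int64(320), np.int64(331), 12) 202 (np.int64(317), np.int64(335), 19) 205 (np.int64(315), np.int64(337), 23) 208 (np.int64(313), np.int64(338), 26) 211 (np.int64(313), np.int64(339), 27) 214 (np.int64(312), np.int64(339), 28) 217 (np.int64(312), np.int64(340), 29) 220 (np.int64(311), np.int64(340), 30) 223 (np.int64(311), np.int64(340), 30) 226 (np.int64(310), np.int64(341), 32) 229 (np.int64(310), np.int64(341), 32) 232 (np.int64(310), np.int64(342), 33) 235 (np.int64(309), np.int64(342), 34) 238 (np.int64(309), np.int64(343), 35) 
mouth [ 1.46493087e-03 -5.94889382e-04  1.11448367e-01  1.00000000e+00]
rims [ 0.00304847 -0.06148878  0.11144837] [0.00291483 0.06284815 0.11144837]
0 [312.43125642 200.9358246 ] [341.11164786 228.07868793]
0.0015 [312.40483471 199.02708063] [341.14098951 226.27570836]
0.003 [312.37831506 197.11080206] [341.17043987 224.46578329]
```

```bash
python3 -m pendant '-1 0.8 1.3 10 0 0.15 0;-1 0 0 15 0 0 0;-1 0 0 12 0 0 0;-1 0 0 5 0 0 0;-1 0 0 0 0 0 0;-1 0 0 0 0 0 0' && python3 -m pendant '-1 0 0 4 0 0 0;-1 0 0 4 0 0 0;-1 0 0 0 0 0 0;-1 0 0 0 0 0 0'  && python3 -m pendant '-1 0 0 4 0 0 0;-1 0 0 4 0 0 0;-1 0 0 0 0 0 0;-1 0 0 0 0 0 0'
python3 - <<'E'
from h import *
s=sense();A=now();print(np.linalg.inv(A)@np.r_[mouth,1],A[:3,:3].T@s['force'],s['moment'])
E
```

```text
time: 22.05
tcp_pos: [0.5743, 0.0818, 0.2009]
orientation: [0.23, 0.618, 0.726, -0.194]
force: [-0.4, 0.1, -0.4]
width: 0.0206
grip_force: 39.7
time: 22.38
tcp_pos: [0.575, 0.078, 0.1945]
orientation: [0.23, 0.618, 0.727, -0.194]
force: [-0.8, -0.6, -0.8]
width: 0.0206
grip_force: 39.7
time: 22.72
tcp_pos: [0.5756, 0.0732, 0.1876]
orientation: [0.23, 0.618, 0.727, -0.194]
force: [-0.3, 0.1, 0.3]
width: 0.0207
grip_force: 39.7
[ 5.31446090e-04 -2.17467552e-03  5.41179394e-02  1.00000000e+00] [-0.09477934 -0.23372641 -0.35310293] [ 0.2978878   0.07976483 -0.02211571]
```

```bash
python3 -m pendant '-1 0 0 5 0 0 0;-1 0 0 5 0 0 0;-1 0 0 5 0 0 0;-1 0 0 0 0 0 0' && python3 -m pendant '-1 0 0 5 0 0 0;-1 0 0 5 0 0 0;-1 0 0 5 0 0 0;-1 0 0 0 0 0 0;-1 0 0 0 0 0 0' && python3 -m pendant '-1 0 0 5 0 0 0;-1 0 0 5 0 0 0;-1 0 0 4 0 0 0;-1 0 0 0 0 0 0;-1 0 0 0 0 0 0'
python3 - <<'E'
from h import *
s=sense();A=now();print(np.linalg.inv(A)@np.r_[mouth,1],A[:3,:3].T@s['force'],s['moment'])
E
```

```text
time: 23.05
tcp_pos: [0.5766, 0.0641, 0.1746]
orientation: [0.229, 0.618, 0.727, -0.195]
force: [-0.2, 0.7, -0.9]
width: 0.0207
grip_force: 39.7
time: 23.47
tcp_pos: [0.5784, 0.0562, 0.163]
orientation: [0.23, 0.618, 0.727, -0.194]
force: [-0.0, -1.3, -0.0]
width: 0.0209
grip_force: 39.7
time: 23.88
tcp_pos: [0.5798, 0.0483, 0.1516]
orientation: [0.23, 0.618, 0.727, -0.194]
force: [0.3, -0.0, -0.5]
width: 0.0208
grip_force: 39.7
[ 5.88814489e-04 -2.18655674e-03  1.00641899e-02  1.00000000e+00] [0.24946686 0.28367987 0.44250506] [ 0.34884247  0.07962817 -0.03309248]
```

```bash
python3 -m pendant '-0.4 0 0 0 0 0 0;-0.2 0 0 0 0 0 0;0 0 0 0 0 0 0;0 0 0 0 0 0 0;0 0 0 0 0 0 0' && python3 -m pendant '0 0 0 -10 0 0 0;0 0 0 -20 0 0 0;0 0 0 -25 0 0 0;0 0 0 -25 0 0 0;0 0 0 -20 0 0 0;0 0 0 0 0 0 0;0 0 0 0 0 0 0;0 0 0 0 0 0 0'
python3 - <<'E'
from h import *
s=sense();im=capture('wrist');cv2.imwrite('pics/w9.png',im[:,:,::-1]);A=now()
print(np.linalg.inv(A)@np.r_[mouth,1])
print(proj('wrist',[mouth,mouth+.02*zb,mouth+.062*yv,mouth-.062*yv],s))
h=cv2.cvtColor(im,cv2.COLOR_RGB2HSV);m=((h[...,1]<70)&(h[...,2]>60)).astype(np.uint8)
n,l,st,c=cv2.connectedComponentsWithStats(m)
for k in range(1,n):
    if st[k,4]>100 and st[k,1]<260: print(st[k],np.round(c[k],1))
E
```

```text
time: 24.3
tcp_pos: [0.5801, 0.0486, 0.152]
orientation: [0.23, 0.618, 0.727, -0.194]
force: [-0.3, -0.1, 0.6]
width: 0.0429
grip_force: 0.0
time: 24.97
tcp_pos: [0.5701, 0.105, 0.2334]
orientation: [0.23, 0.617, 0.727, -0.194]
force: [-0.6, -0.2, -0.1]
width: 0.0425
grip_force: 0.0
[ 4.53959811e-04 -1.49314173e-03  1.09518666e-01  1.00000000e+00]
[[324.46482115 197.71064407]
 [324.41843475 204.00723874]
 [391.48449392 197.65807463]
 [257.35524457 197.76493872]]
[ 146    0  423  102 2863] [336.1  39.3]
[  428   100   212   300 30792] [572.1 259.4]
[244 182  29  28 635] [258.  195.6]
[313 182  26  25 497] [325.4 193.8]
[379 182  29  28 637] [393.1 195.8]
[443 229  24  23 406] [454.3 239.7]
[397 239  36  25 331] [413.6 249.9]
[258 240  25  42 445] [269.5 260.1]
[371 240  23  42 436] [382.4 260.2]
[166 255  80  39 801] [208.1 277.3]
[316 258  56  48 973] [334.5 288.3]
```

```bash
python3 -m pendant '-0.62 2.3 -0.5 10 0 0 0;-0.62 0 0 20 0 0 0;-0.62 0 0 25 0 0 0;-0.62 0 0 20 0 0 0;-0.62 0 0 10 0 0 0;-0.62 0 0 5 0 0 0;-0.62 0 0 0 0 0 0;-0.62 0 0 0 0 0 0' && python3 -m pendant '-0.62 0 0 4 0 0 0;-0.62 0 0 4 0 0 0;-0.62 0 0 0 0 0 0;-0.62 0 0 0 0 0 0' && python3 -m pendant '-0.62 0 0 2 0 0 0;-0.62 0 0 2 0 0 0;-0.62 0 0 0 0 0 0;-0.62 0 0 0 0 0 0' && python3 -m pendant '-0.62 0 0 2 0 0 0;-0.62 0 0 0 0 0 0;-0.62 0 0 0 0 0 0'
python3 - <<'E'
from h import *
s=sense();A=now();print(np.linalg.inv(A)@np.r_[mouth,1],A[:3,:3].T@s['force'],s['moment'])
E
```

```text
time: 25.68
tcp_pos: [0.5784, 0.0559, 0.1588]
orientation: [0.23, 0.618, 0.727, -0.194]
force: [0.2, 0.7, 0.7]
width: 0.0158
grip_force: 0.0
time: 26.02
tcp_pos: [0.5791, 0.0516, 0.1524]
orientation: [0.23, 0.618, 0.727, -0.194]
force: [0.1, 0.8, -0.0]
width: 0.0161
grip_force: 0.0
time: 26.35
tcp_pos: [0.5793, 0.0491, 0.1489]
orientation: [0.23, 0.618, 0.727, -0.194]
force: [-0.1, 0.3, -0.2]
width: 0.0165
grip_force: 0.0
time: 26.6
tcp_pos: [0.5796, 0.048, 0.1472]
orientation: [0.23, 0.618, 0.727, -0.194]
force: [0.1, -0.1, -0.4]
width: 0.0165
grip_force: 0.0
[-0.00169584 -0.00190499  0.00631718  1.        ] [0.13322551 0.04184868 0.45467067] [0.26258703 0.02751844 0.00623431]
```

```bash
python3 -m pendant '-0.62 0 0 2 0 0 0;-0.62 0 0 1 0 0 0;-0.62 0 0 0 0 0 0;-0.62 0 0 0 0 0 0' && python3 -m pendant '-0.62 0 0 1 0 0 0;-0.62 0 0 0 0 0 0;-0.62 0 0 0 0 0 0'  && python3 -m pendant '-0.62 0 0 1 0 0 0;-0.62 0 0 0 0 0 0;-0.62 0 0 0 0 0 0'
python3 - <<'E'
from h import *
s=sense();A=now();print(np.linalg.inv(A)@np.r_[mouth,1],A[:3,:3].T@s['force'],s['moment'])
E
```

```text
time: 26.93
tcp_pos: [0.5798, 0.0463, 0.1448]
orientation: [0.23, 0.618, 0.727, -0.194]
force: [-0.3, -0.1, 0.6]
width: 0.0164
grip_force: 0.0
time: 27.18
tcp_pos: [0.58, 0.0458, 0.144]
orientation: [0.23, 0.618, 0.727, -0.194]
force: [0.0, 0.1, 0.9]
width: 0.0162
grip_force: 0.0
time: 27.43
tcp_pos: [0.5802, 0.0455, 0.1436]
orientation: [0.23, 0.618, 0.727, -0.193]
force: [-2.1, 2.8, 5.1]
width: 0.0159
grip_force: 2.8
[-0.00170454 -0.00213226  0.00196171  1.        ] [-0.34618241 -1.63377592 -5.95999099] [ 0.18821404  0.20503814 -0.15279852]
```

```bash
python3 -m pendant '-0.62 0 0 1 0 0 0;-0.62 0 0 0 0 0 0;-0.62 0 0 0 0 0 0' && python3 -m pendant '-0.62 0 0 1 0 0 0;-0.62 0 0 0 0 0 0;-0.62 0 0 0 0 0 0'
python3 - <<'E'
from h import *
s=sense();A=now();print(np.linalg.inv(A)@np.r_[mouth,1],A[:3,:3].T@s['force'],s['moment'])
E
```

```text
time: 27.68
tcp_pos: [0.5802, 0.0455, 0.1436]
orientation: [0.23, 0.618, 0.727, -0.193]
force: [-4.7, 7.4, 11.4]
width: 0.0165
grip_force: 6.9
time: 27.93
tcp_pos: [0.5803, 0.0455, 0.1435]
orientation: [0.23, 0.618, 0.727, -0.193]
force: [-7.8, 10.8, 17.3]
width: 0.0165
grip_force: 10.9
[-0.00170571 -0.00219378  0.00184689  1.        ] [ -0.19296906  -5.92192074 -21.05553026] [ 0.12346799  0.94428955 -0.55016008]
```

```bash
python3 -m pendant '-0.62 0 0 -6 0 0 0;-0.62 0 0 -4 0 0 0;-0.62 -12 0 0 0 0 0;-0.62 -13 0 0 0 0 0;-0.62 0 0 3 0 0 0;-0.62 0 0 0 0 0 0;-0.62 0 0 0 0 0 0' && python3 -m pendant '-0.62 0 0 2 0 0 0;-0.62 0 0 0 0 0 0;-0.62 0 0 0 0 0 0'  && python3 -m pendant '-0.62 0 0 1 0 0 0;-0.62 0 0 0 0 0 0;-0.62 0 0 0 0 0 0' && python3 -m pendant '-0.62 0 0 1 0 0 0;-0.62 0 0 0 0 0 0;-0.62 0 0 0 0 0 0' && python3 -m pendant '-0.62 0 0 1 0 0 0;-0.62 0 0 0 0 0 0;-0.62 0 0 0 0 0 0'
python3 - <<'E'
from h import *
s=sense();A=now();print(np.linalg.inv(A)@np.r_[mouth,1],A[:3,:3].T@s['force'],s['moment'])
E
```

```text
time: 28.52
tcp_pos: [0.5826, 0.0271, 0.1613]
orientation: [0.23, 0.618, 0.726, -0.194]
force: [0.2, 0.7, 0.1]
width: 0.0159
grip_force: 0.0
time: 28.77
tcp_pos: [0.5828, 0.0267, 0.1595]
orientation: [0.23, 0.618, 0.727, -0.194]
force: [-0.6, 0.2, 0.0]
width: 0.016
grip_force: 0.0
time: 29.02
tcp_pos: [0.5832, 0.0263, 0.1591]
orientation: [0.23, 0.618, 0.727, -0.194]
force: [0.9, 0.4, 0.6]
width: 0.0162
grip_force: 0.0
time: 29.27
tcp_pos: [0.5832, 0.0256, 0.1583]
orientation: [0.23, 0.618, 0.727, -0.194]
force: [0.2, -0.2, -0.2]
width: 0.0163
grip_force: 0.0
time: 29.52
tcp_pos: [0.5834, 0.0253, 0.158]
orientation: [0.23, 0.618, 0.727, -0.193]
force: [-2.2, 3.3, 4.9]
width: 0.0159
grip_force: 2.9
[ 0.02330696 -0.00209553  0.00195859  1.        ] [ 0.13162219 -1.6023794  -6.05496038] [ 0.24694531  0.32344867 -0.219035  ]
```

```bash
python3 -m pendant '-0.62 0 0 -10 0 0 0;-0.62 0 0 -20 0 0 0;-0.62 0 0 -25 0 0 0;-0.62 0 0 -25 0 0 0;-0.62 0 0 -20 0 0 0;-0.62 0 0 0 0 0 0;-0.62 0 0 0 0 0 0;-0.62 0 0 0 0 0 0'
python3 - <<'E'
from h import *
s=sense();im=capture('wrist');h=cv2.cvtColor(im,cv2.COLOR_RGB2HSV);m=((h[...,1]<70)&(h[...,2]>60)).astype(np.uint8)
n,l,st,c=cv2.connectedComponentsWithStats(m)
for k in range(1,n):
    if st[k,4]>300 and 150<st[k,1]<230: print(st[k],np.round(c[k],1))
print(sign_off())
E
```

```text
time: 30.18
tcp_pos: [0.5734, 0.0813, 0.2389]
orientation: [0.23, 0.617, 0.727, -0.194]
force: [0.3, 0.9, 0.0]
width: 0.0164
grip_force: 0.0
[240 159  30  29 688] [254.3 173.2]
[313 158  27  27 560] [326.2 171.1]
[383 159  31  30 731] [398.  173.4]
[447 220  24  23 428] [458.1 230.8]
the job is handed in; nothing more can be done
None
```

The middle bore gauged 90 mm deep, so I put the rod back in its blue pot and slid the 90 mm liner home. The fingertips stopped at the same height over its rim as on the bare wood. I handed the job in at about 30 s.

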